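# Set the hinge jig and hold the strap leaf to the jamb leaf

### The job

Turn the jig's dial until its white pointer stands at the red index mark, which brings the jamb block to its offset. Then pick up the loose door stile and bring its hinge knuckle in between the two knuckles of the jamb leaf, stile level and square to the jamb as in a hinge opened flat, with the holes lined up so that the pin could be slid through. Finish while still holding the stile up there steadily in the gripper, not pressing it against the jamb, and leave the glue bottle, tape and screwdriver where they are.

Things in the scene. Friction and masses are not known exactly. Their poses are not given: they have to be found in the camera images.
- jig: Hinge-fitting jig fixed to the bench: plywood base spanning x -60 to 90, y -135 to 135 mm, 15 mm thick; origin on the bench. x points away from the robot. On its +y side a grey drive box, 80 x 80 mm, top 60 mm above the bench, carries the dial; on its -y side a carriage carries the jamb block. A brass hinge pin (8 mm shank) stands in the base at x 75, y 120 mm.
- knob (a joint): Dial angle, rad, 0 to 2.45, clockwise from above. White pointer along the jig's -x at 0, its +y at 1.57; red index mark on the box at 1.40 (black ticks every 0.35). Stiff (about 0.11 N m), stays where left. It slides the jamb carriage along the jig's +x, 6 mm per rad. Pushing the jamb with under 15 N does not move it.
- knob_grip (a point): Grip point of the black dial, on its vertical axis, 91 mm above the bench. The dial is an upright bar 48 mm long, 14 mm thick, top 7 mm above this point, on a disc of 52 mm diameter whose top is 23 mm below this point. The frame turns with the dial: the bar lies along its x, white pointer on its -x end.
- barrel (a point): Target: point on the jamb leaf's hinge axis midway between its two steel knuckles, 102 mm above the bench. Hinge axis along y, x towards the jamb block, z up. Knuckles 20 mm diameter, bore 12, each 28 long, 36 mm gap between, open above, below and to -x. Jamb leaf edge 15 mm behind the axis; wooden block 56 x 100 mm begins 16 mm behind it, top 2 mm below the axis.
- stile: Loose wooden door stile 130 (x) x 44 (y) x 28 (z) mm, 0.13 to 0.21 kg, on the bench; origin at the centre of its underside, balance point about 7 mm from it towards +x. A steel strap leaf, 36 mm wide, lies on top (top at 32 mm); its knuckle sticks out beyond the +x end. Grip it across y, on the wooden sides.
- knuckle (a point): Centre of the bore of the stile's single knuckle: 76 mm along the stile's x from its origin, 30 mm above its underside. Knuckle 20 mm in diameter, bore 12 mm, 30 mm long along y. Frame axes as the stile's. To mate, this point goes to barrel with x, y and z axes the same way.
- glue: Bystander: white glue bottle, 66 mm diameter, 170 mm tall; origin under its centre.
- tape: Bystander: roll of yellow tape lying flat, 96 mm diameter, 50 mm high; origin under its centre.
- driver: Bystander: red-handled screwdriver lying on the bench along its x, about 200 mm long.
There are look-alikes about, which are no part of the job. Several things have the shape of the stile; the one meant has the colours described above.

How it is judged:
On the way, in this order (a step that is already met when the one before it is completed fails the run):
1. the dial is set to the index mark (1.40 rad within 0.12) and let go, the stile not yet lifted (value of joint knob between 1.28 and 1.52 rad and contact force between the fingers and jig below 0.2 N and height (world z) of stile below 0.02 m), for 0.2 s.
2. the stile is lifted in the gripper (height (world z) of stile above 0.04 m and contact force between the fingers and stile above 2 N), for 0.2 s.
At the end, for the whole second after the job is handed in: Dial within 0.12 rad of the index (1.40); knuckle centre within 3.5 mm of the jamb hinge axis (fore-aft, height) and 4 mm along it; axes parallel within 0.08 rad, leaves within 0.1 rad, stile level within 0.12; gripped over 2 N, underside over 60 mm up, still, pressing on the jig under 5 N (value of joint knob between 1.28 and 1.52 rad and x of knuckle in the frame of barrel between -0.0035 and 0.0035 m and y of knuckle in the frame of barrel between -0.004 and 0.004 m and z of knuckle in the frame of barrel between -0.0035 and 0.0035 m and angle between the y axis of knuckle and the y axis of barrel, either way round below 0.08 rad and angle between the z axis of knuckle and the z axis of barrel, either way round below 0.1 rad and angle between stile's own z axis and vertical below 0.12 rad and x of stile in the frame of barrel below -0.05 m and height (world z) of stile above 0.06 m and contact force between the fingers and stile above 2 N and contact force between stile and jig below 5 N and linear speed of stile below 0.02 m/s); the arm keeps its last pose, push and grip.
It fails at once if the glue bottle is moved more than 25 mm (distance of glue from where it was at the start of the episode above 0.025 m).
It fails at once if the tape is moved more than 25 mm (distance of tape from where it was at the start of the episode above 0.025 m).
It fails at once if the screwdriver is moved more than 25 mm (distance of driver from where it was at the start of the episode above 0.025 m).
It also fails if it takes over 61 s, if anything falls off the work surface, if the arm or the gripper's body presses on something with over 40 N, if the wrist force passes 120 N, or if a joint passes its speed limit or range.

### The arm

A 6-joint arm with a two-finger parallel gripper is mounted at the origin on the work surface. World frame = base frame: x ahead of the robot, y to its left, z up, the work surface at z = 0. Lengths are in m, angles in rad, forces in N, time in s.
With the tool pointing down it reaches from about 0.225 to 0.875 m from the base axis. Payload 3.4 kg.
Tool frame: the origin (TCP) lies between the finger pads; the fingertips stand 11 mm ahead of it and the grasp point (between the pads) lies 8 mm behind it; z points along the fingers, y is the line along which they close (so a half turn about z gives the same grasp; the last joint's range is limited). The gripper opens to 85 mm and grips with 20 to 120 N. Pads are 22 mm wide; open, the fingers measure 114 mm over their backs; the gripper's body (76 mm by 85 mm) begins 54 mm behind the grasp point. The pads swing forward as they close: fully open they stand 13 mm farther back than shut.
Start: joints at [1.015, 0.276, 1.505, -0, 1.361, -0.121], TCP at [0.242, 0.522, 0.242] pointing down, gripper open.
Joint ranges: [-2.89, 2.89], [-0.75, 2.08], [0.22, 2.7], [-1.18, 4.32], [0.11, 2.71], [-2.7, 2.7]. Speed limits (rad/s): [2.57, 2.57, 3.14, 3.14, 3.14, 3.14].

### API

Orientations are given as a unit quaternion [w, x, y, z].
In Python, from rig import sensors, eyes, manip gives the robot as it stands.
- The arm moves only by the tool drive_tool, never from a script. Its argument "deltas" is a list of rows, each an object with "linear": the shift along the world's x, y, z in mm, a list of three; "twist": the turn about the world's z in degrees; "claw": the opening, from 0 (shut) to 1 (fully open). In form: [{"linear": [tx, ty, tz], "twist": twist, "claw": claw}, ...]. A call has 1 to 12 rows; each row is the pose to reach, as a shift and turn from the pose commanded when the call began; what a row does not reach only later rows make up. A row lasts 1/12 s, in which the tool goes at most 41.7 mm and 7.16 degrees, less where a joint would pass 70% of its speed; a pose out of reach is approached as far as the arm can. A call with a gripper value outside its range is refused whole. The fingers move at their own pace and stop on an object; "squeeze" is the grip in N (left out, the last holds). Time passes only in rows, so rows that repeat a pose let the fingers close. It gives the time, the measured TCP pose, the force, the opening and the grip force at its end, in the units of the state.
- sensors.get_state(): the state, without advancing time (a new reading comes with each control period).
- eyes.get_image(name): name is "scene" or "side" or "wrist"; returns the picture (480x640x3 uint8, red, green, blue); there is no depth.
- eyes.camera_model(name): a dict with "intrinsics" (3x3 intrinsics, pixels), "R" (3x3) and "t" (3): a world point X has camera coordinates R X + t. Camera axes: x right, y down, z forward; pixel columns grow to the right and rows downward; lengths in m; the calibration is good to about 2 mm. A picture is of the moment at which its call begins: read the wrist's pose just before it. camera_model takes no time and is no camera call; for the wrist camera it gives the pose at the moment of the call.
- manip.sign_off(): hands the job in; it is judged then, once.
The state is a dict: "clock": time; "qpos": joint angles; "qd": joint speeds; "effort": joint torques, N m; "position": TCP position; "ee_rot": TCP orientation; "contact_force": force on the tool from outside, world axes, zero at the start; "moment": the same for the moment, N m; "width": finger opening in m; "gripper_force": force on a finger pad.
Only numpy, scipy, OpenCV 4.12 (cv2) and the standard library are available. Lean on these libraries where they do the work, as an engineer would, in place of code of your own. Each camera call takes 0.05 s, during which the arm holds its last target. There are 200 camera calls.

## Working session

There is one attempt and no reset: what is moved stays moved. The work goes in short steps, Python scripts to look and compute and a tool call to move; the robot and the scene stay as the last step left them, time stands still between calls to the robot, and variables do not carry over. Pictures are saved under pics/ and viewed, at most 10 in all, crops included, and the job is handed in when it is done.

Besides the shell and the picture viewer there is one more tool, called after "Emit:" as name(argument=value, ...), one argument or row to a line, values as JSON. drive_tool: Moves the arm, as the interface text tells. Its arguments: {"type":"object","properties":{"deltas":{"type":"array","items":{"type":"object","properties":{"linear":{"type":"array","items":{"type":"number"}},"twist":{"type":"number"},"claw":{"type":"number"}}}},"squeeze":{"type":"number"}},"required":["deltas"]}

```bash
mkdir -p pics; python3 - <<'E'
from rig import sensors, eyes
import cv2, numpy as np
s=sensors.get_state(); print(s)
for n in ['scene','side','wrist']:
    im=eyes.get_image(n); cv2.imwrite(f'pics/{n}0.png',im[:,:,::-1])
    m=eyes.camera_model(n); print(n,np.round(m['intrinsics'],1).tolist(),np.round(m['R'],3).tolist(),np.round(m['t'],3).tolist(), np.round(-np.array(m['R']).T@np.array(m['t']),3))
E
```

```text
{'clock': 0.0, 'qpos': array([ 1.01502834e+00,  2.76577088e-01,  1.50615034e+00, -4.29794639e-06,
        1.36070495e+00, -1.21009881e-01]), 'qd': array([ 0.00080426,  0.00070779, -0.00235924,  0.00149446, -0.00176897,
       -0.00146816]), 'effort': array([-1.86695652e-04, -4.16775298e+01, -2.45805931e+01, -3.92038173e-04,
        1.09562755e-02,  4.43771953e-06]), 'position': array([0.24191933, 0.52105772, 0.24144306]), 'ee_rot': array([-3.03383766e-04,  2.15670572e-01,  9.76465749e-01, -8.68398612e-04]), 'contact_force': array([-0.7240856 ,  0.59329486, -0.06874791]), 'moment': array([ 0.01829514, -0.00576891,  0.01792653]), 'gripper_force': 0.0, 'width': 0.08561576696009685}
scene [[447.2, 0.0, 317.9], [0.0, 447.2, 243.7], [0.0, 0.0, 1.0]] [[0.837, 0.547, 0.017], [0.315, -0.456, -0.833], [-0.447, 0.703, -0.553]] [-0.475, -0.126, 1.831] [ 1.256 -1.084  0.916]
side [[434.3, 0.0, 318.6], [0.0, 434.3, 246.1], [0.0, 0.0, 1.0]] [[1.0, -0.018, 0.014], [-0.003, -0.712, -0.702], [0.023, 0.702, -0.712]] [-0.612, 0.014, 1.187] [ 0.585 -0.835  0.863]
wrist [[387.5, 0.0, 319.1], [0.0, 387.5, 240.7], [0.0, 0.0, 1.0]] [[0.421, 0.907, -0.002], [0.86, -0.399, 0.318], [0.288, -0.135, -0.948]] [-0.574, -0.041, 0.38] [0.168 0.556 0.373]
```

View pics/scene0.png

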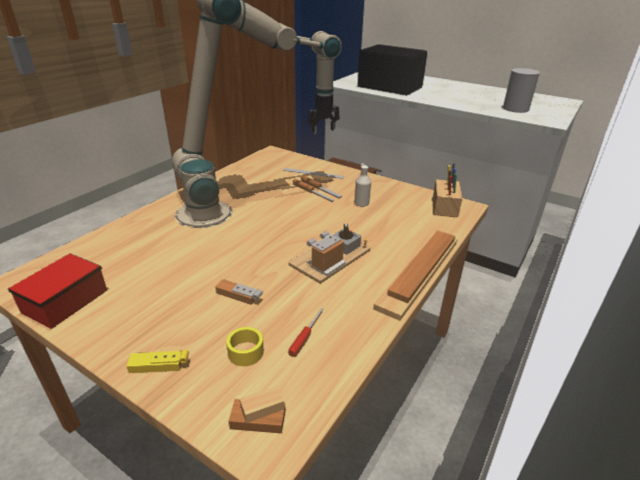

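View pics/side0.png

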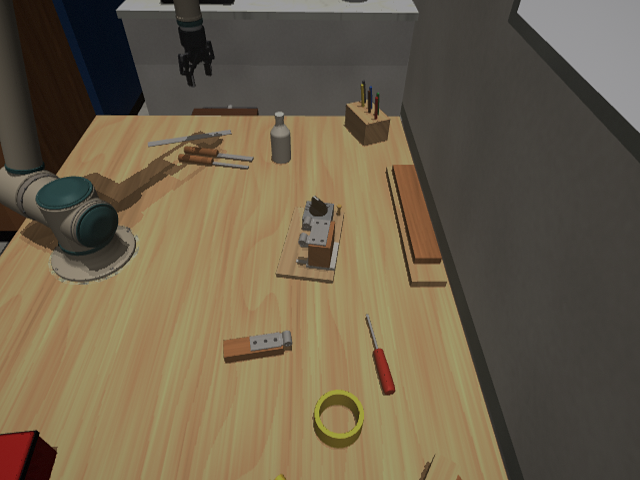

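The scene view shows the loose stile (wood and steel) at scene px (240,291) and side px (257,346). The jig is at side px (315,240), its dial at (318,205), the glue bottle at (281,140), the tape at (340,418) and the driver at (380,360). A yellow look-alike sits at scene px (158,361).

```bash
cat > h.py <<'E'
import numpy as np, cv2
from rig import eyes, sensors
def ray(m,uv):
    K=np.array(m['intrinsics']);R=np.array(m['R']);t=np.array(m['t'])
    d=R.T@np.linalg.solve(K,[uv[0],uv[1],1.]); return -R.T@t,d
def onz(m,uv,z):
    c,d=ray(m,uv); return c+d*(z-c[2])/d[2]
def proj(m,X):
    p=np.array(m['intrinsics'])@(np.array(m['R'])@np.array(X)+np.array(m['t'])); return p[:2]/p[2]
def shot(n,f):
    m=eyes.camera_model(n); im=eyes.get_image(n)[:,:,::-1].copy(); cv2.imwrite('pics/'+f,im); return m,im
E
python3 - <<'E'
from h import *
m=eyes.camera_model('side')
for n,uv,z in [('dial',(318,205),.09),('base0',(278,275),.0),('base1',(333,280),0),('base2',(344,206),.015),('glue',(281,160),0),('stA',(223,348),.028),('stB',(288,340),.03),('tape',(340,430),0),('drv',(385,390),.0),('drvtip',(367,316),0)]:
    print(n,np.round(onz(m,uv,z),3))
m=eyes.camera_model('wrist'); s=sensors.get_state()
print(np.array(m['R'])@ (np.array([-.0,0,0])+s['position'])+m['t'])
E
```

```text
dial [0.611 0.087 0.09 ]
base0 [ 0.504 -0.089  0.   ]
base1 [ 0.648 -0.107  0.   ]
base2 [0.692 0.172 0.015]
glue [0.49  0.436 0.   ]
stA [ 0.397 -0.323  0.028]
stB [ 0.538 -0.306  0.03 ]
tape [ 0.645 -0.493  0.   ]
drv [ 0.745 -0.411  0.   ]
drvtip [ 0.725 -0.221  0.   ]
[0.00038143 0.03600538 0.15055884]
```

Emit:
drive_tool(
  deltas=[
    {"linear": [30, -40, 10], "twist": 3, "claw": 1},
    {"linear": [60, -79, 10], "twist": 6, "claw": 1},
    {"linear": [90, -118, 10], "twist": 9, "claw": 1},
    {"linear": [120, -157, 10], "twist": 12, "claw": 1},
    {"linear": [150, -196, 10], "twist": 15, "claw": 1},
    {"linear": [180, -235, 10], "twist": 18, "claw": 1},
    {"linear": [210, -274, 10], "twist": 18, "claw": 1},
    {"linear": [240, -313, 10], "twist": 18, "claw": 1},
    {"linear": [270, -352, 10], "twist": 18, "claw": 1},
    {"linear": [300, -391, 10], "twist": 18, "claw": 1},
    {"linear": [330, -430, 10], "twist": 18, "claw": 1},
    {"linear": [350, -460, 10], "twist": 18, "claw": 1},
  ],
)

```text
clock: 1.15
position: [0.5462, 0.1232, 0.2521]
ee_rot: [-0.0, 0.06, 0.998, 0.0]
contact_force: [0.7, 1.3, 0.2]
width: 0.0849
gripper_force: 0.0
```

Emit:
drive_tool(
  deltas=[
    {"linear": [10, -15, 0], "twist": 0, "claw": 1},
    {"linear": [18, -21, 0], "twist": 0, "claw": 1},
    {"linear": [18, -21, 0], "twist": 0, "claw": 1},
    {"linear": [18, -21, 0], "twist": 0, "claw": 1},
  ],
)

```text
clock: 1.48
position: [0.5629, 0.1047, 0.2519]
ee_rot: [-0.001, 0.06, 0.998, 0.001]
contact_force: [-0.3, -0.2, 0.2]
width: 0.0855
gripper_force: 0.0
```

```bash
python3 - <<'E'
from h import *
print(sensors.get_state()['qpos'])
m,im=shot('wrist','w1.png')
print(proj(m,[.611,.087,.09]))
E
```

```text
[ 6.15956440e-02  2.67775794e-01  1.49254896e+00  1.24086576e-03
  1.38274344e+00 -1.38852390e+00]
[305.15117989 279.58829045]
```

View pics/w1.png

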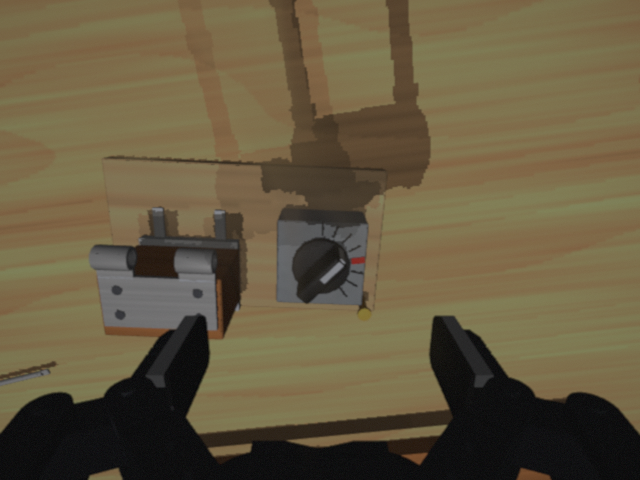

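The wrist view shows the jamb knuckles at px (113,257) and (196,260) and the dial disc at about (321,266). The white pointer runs up and right, short of the red mark at (358,261). The base corners are at about (105,157) and (386,170).

```bash
python3 - <<'E'
import cv2
im=cv2.imread('pics/w1.png')[195:325,260:390]
im=cv2.convertScaleAbs(im,alpha=1.8,beta=20)
cv2.imwrite('pics/c1.png',cv2.resize(im,None,fx=4.5,fy=4.5,interpolation=cv2.INTER_CUBIC))
E
```

```text
(no output)
```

View pics/c1.png

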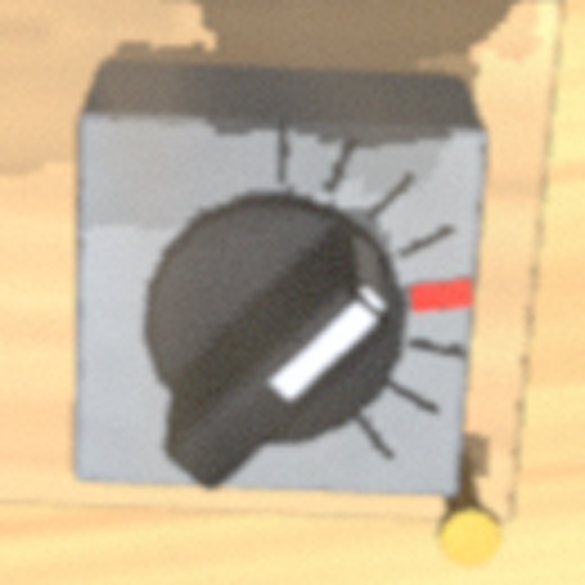

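The crop shows the stripe running from crop px (283,390) to (374,311), the disc centre at about (276,317), the red mark at (440,296), and the box-top corners at (80,115), (485,130), (462,492) and (78,480).

```bash
cat > d.py <<'E'
from h import *
m=eyes.camera_model('wrist')
f=lambda u,v,z: onz(m,(260+u/4.5,195+v/4.5),z)*1000
B=[f(u,v,.06) for u,v in [(80,115),(485,130),(462,492),(78,480)]]
c0=np.mean(B,0); c1=f(276,317,.068); print('box',np.round(B,1).tolist(),c0,'disc',c1)
yd=B[1]-B[0]+B[2]-B[3]; xd=B[3]-B[0]+B[2]-B[1]
print('jig yaw from box',np.degrees(np.arctan2(-yd[0],yd[1])),np.degrees(np.arctan2(xd[1],xd[0])))
p,q=f(283,390,.098),f(374,311,.098); d=q-p; print('stripe',p,q,'yaw',np.degrees(np.arctan2(d[1],d[0])))
r=f(440,296,.06)-c0; print('red yaw',np.degrees(np.arctan2(r[1],r[0])))
K=[onz(m,uv,.015)*1000 for uv in [(105,157),(386,170)]]; d=K[1]-K[0]; print('base',K,'jig yaw',np.degrees(np.arctan2(-d[0],d[1])))
E
python3 d.py; python3 -c "
from rig import sensors; s=sensors.get_state(); print(s['position'])"
```

```text
box [[565.9, 68.6, 60.0], [578.2, 145.7, 60.0], [655.3, 134.7, 60.0], [643.0, 56.2, 60.0]] [610.59708603 101.30143898  60.        ] disc [608.69446829 101.41492669  68.        ]
jig yaw from box -8.969717425575801 -8.58605366940681
stripe [610.67685679 102.25408435  98.        ] [597.48656213 119.94016055  98.        ] yaw 126.7156154625474
red yaw 88.65224802278972
base [array([497.50300294, -88.70294494,  15.        ]), array([540.94848868, 171.30911767,  15.        ])] jig yaw -9.485935301253054
[0.56245337 0.10518433 0.25207616]
```

Emit:
drive_tool(
  deltas=[
    {"linear": [12, -1, -25], "twist": -7, "claw": 0.6},
    {"linear": [24, -2, -50], "twist": -14, "claw": 0.6},
    {"linear": [36, -3, -75], "twist": -21, "claw": 0.6},
    {"linear": [48, -3.5, -95], "twist": -28, "claw": 0.6},
    {"linear": [48, -3.5, -105], "twist": -35, "claw": 0.6},
    {"linear": [48, -3.5, -115], "twist": -42, "claw": 0.6},
    {"linear": [48, -3.5, -120], "twist": -46.4, "claw": 0.6},
    {"linear": [48, -3.5, -120], "twist": -46.4, "claw": 0.6},
    {"linear": [48, -3.5, -120], "twist": -46.4, "claw": 0.6},
  ],
)

```text
clock: 2.28
position: [0.6105, 0.1022, 0.1324]
ee_rot: [-0.0, 0.447, 0.895, 0.0]
contact_force: [-0.4, -0.2, 0.6]
width: 0.0512
gripper_force: 0.0
```

Emit:
drive_tool(
  deltas=[
    {"linear": [0, 0, -25], "twist": 0, "claw": 0.6},
    {"linear": [0, 0, -48], "twist": 0, "claw": 0.6},
    {"linear": [0, 0, -48], "twist": 0, "claw": 0},
    {"linear": [0, 0, -48], "twist": 0, "claw": 0},
    {"linear": [0, 0, -48], "twist": 0, "claw": 0},
    {"linear": [0, 0, -48], "twist": 0, "claw": 0},
    {"linear": [0, 0, -48], "twist": 0, "claw": 0},
    {"linear": [0, 0, -48], "twist": 0, "claw": 0},
  ],
  squeeze=50,
)

```text
clock: 2.95
position: [0.6115, 0.1005, 0.086]
ee_rot: [0.001, 0.448, 0.894, 0.0]
contact_force: [-3.6, -0.7, 5.8]
width: 0.0128
gripper_force: 51.2
```

Emit:
drive_tool(
  deltas=[
    {"linear": [0, 0, 0], "twist": -5, "claw": 0},
    {"linear": [0, 0, 0], "twist": -10, "claw": 0},
    {"linear": [0, 0, 0], "twist": -15, "claw": 0},
    {"linear": [0, 0, 0], "twist": -20, "claw": 0},
    {"linear": [0, 0, 0], "twist": -25, "claw": 0},
    {"linear": [0, 0, 0], "twist": -30, "claw": 0},
    {"linear": [0, 0, 0], "twist": -34, "claw": 0},
    {"linear": [0, 0, 0], "twist": -36, "claw": 0},
    {"linear": [0, 0, 0], "twist": -36, "claw": 0},
    {"linear": [0, 0, 0], "twist": -36, "claw": 0},
  ],
)

```text
clock: 3.78
position: [0.6117, 0.1005, 0.086]
ee_rot: [0.0, 0.703, 0.711, 0.001]
contact_force: [-3.9, -1.1, 5.9]
width: 0.013
gripper_force: 51.1
```

Emit:
drive_tool(
  deltas=[
    {"linear": [0, 0, 0], "twist": 0, "claw": 0.3},
    {"linear": [0, 0, 0], "twist": 0, "claw": 0.5},
    {"linear": [0, 0, 0], "twist": 0, "claw": 0.6},
    {"linear": [0, 0, 20], "twist": 0, "claw": 0.6},
    {"linear": [0, 0, 45], "twist": 0, "claw": 0.6},
    {"linear": [-10, -10, 80], "twist": 7, "claw": 0.6},
    {"linear": [-15, -20, 110], "twist": 14, "claw": 0.8},
    {"linear": [-20, -30, 140], "twist": 21, "claw": 1},
    {"linear": [-30, -40, 160], "twist": 28, "claw": 1},
    {"linear": [-30, -50, 167], "twist": 35, "claw": 1},
    {"linear": [-30, -60, 167], "twist": 42, "claw": 1},
    {"linear": [-30, -70, 167], "twist": 49, "claw": 1},
  ],
)

```text
clock: 4.78
position: [0.5821, 0.03, 0.2527]
ee_rot: [0.002, 0.342, 0.94, 0.001]
contact_force: [-1.1, -0.6, -0.2]
width: 0.0854
gripper_force: 0.0
```

Emit:
drive_tool(
  deltas=[
    {"linear": [0, -5, 0], "twist": 7, "claw": 1},
    {"linear": [0, -5, 0], "twist": 14, "claw": 1},
    {"linear": [0, -5, 0], "twist": 21, "claw": 1},
    {"linear": [0, -5, 0], "twist": 28, "claw": 1},
    {"linear": [0, -5, 0], "twist": 31, "claw": 1},
    {"linear": [0, -5, 0], "twist": 31, "claw": 1},
    {"linear": [0, -5, 0], "twist": 31, "claw": 1},
  ],
)

```text
clock: 5.37
position: [0.5817, 0.0255, 0.2512]
ee_rot: [0.0, 0.082, 0.997, 0.0]
contact_force: [0.8, 0.1, -0.2]
width: 0.0855
gripper_force: 0.0
```

```bash
python3 - <<'E'
from h import *
m,im=shot('wrist','w2.png')
np.savez('w2.npz',**m)
c=cv2.convertScaleAbs(im[120:400,60:460],alpha=1.8,beta=20)
cv2.imwrite('pics/c2.png',cv2.resize(c,None,fx=2,fy=2,interpolation=cv2.INTER_CUBIC))
E
```

```text
(no output)
```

View pics/c2.png

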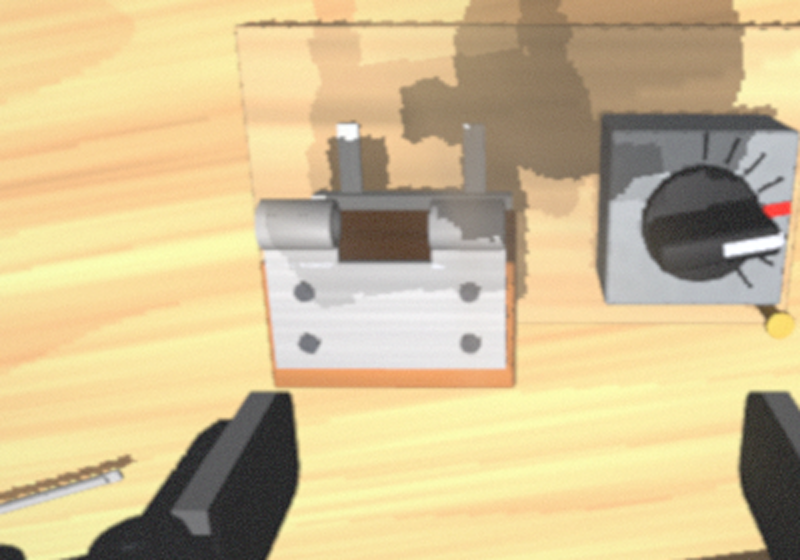

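The crop shows the pointer stripe from (723,250) to (783,240), nearly at the red mark once parallax is allowed for. The jamb knuckles' outer ends are at u 258 and 506, the gap runs from 339 to 430, and the knuckle silhouettes span rows 200–249.

```bash
python3 - <<'E'
from h import *
m=dict(np.load('w2.npz'))
f=lambda u,v,z: onz(m,(60+u/2,120+v/2),z)*1000
p,q=f(723,250,.098),f(783,240,.098); d=q-p; print('stripe',p,q,np.degrees(np.arctan2(d[1],d[0])))
for n,u in [('outL',258),('gapL',339),('gapR',430),('outR',506)]:
    print(n,np.round(f(u,225,.102),1),np.round(f(u,225,.112),1))
print('base edge',f(237,27,.015),f(800,20,.015))
# leaf far edge corners/ block edges top z .1
L=[f(276,371,.1),f(506,370,.1)]; d=L[1]-L[0]; print('leaf edge',L,np.degrees(np.arctan2(-d[0],d[1])))
im=cv2.imread('pics/w2.png'); g=cv2.cvtColor(im,cv2.COLOR_BGR2GRAY)
for r in (228,232,236): print(r,[int(x) for x in g[r,182:320]])
for c in (205,212,285,295,305): print('col',c,[int(x) for x in g[212:252,c]])
E
```

```text
stripe [611.40044783 100.87852818  98.        ] [611.09208466 124.12105179  98.        ] 90.76010986386032
outL [571.  -73.1 102. ] [568.5 -69.2 112. ]
gapL [576.  -42.8 102. ] [573.3 -39.9 112. ]
gapR [581.7  -8.8 102. ] [578.8  -7.1 112. ]
outR [586.4  19.6 102. ] [583.3  20.3 112. ]
base edge [499.31434794 -91.72254721  15.        ] [538.28010399 162.65806828  15.        ]
leaf edge [array([633.11240725, -83.45077787, 100.        ]), array([647.96863032,   9.08811974, 100.        ])] -9.120458977238943
228 [116, 117, 116, 116, 113, 108, 103, 101, 102, 101, 97, 88, 88, 88, 87, 86, 89, 89, 90, 89, 89, 87, 89, 87, 88, 88, 87, 85, 84, 85, 85, 84, 87, 85, 86, 84, 86, 84, 85, 85, 83, 82, 72, 54, 48, 50, 50, 44, 39, 33, 36, 32, 33, 35, 34, 32, 32, 32, 31, 31, 32, 34, 30, 30, 33, 31, 33, 31, 29, 30, 31, 28, 29, 32, 31, 34, 33, 33, 34, 31, 31, 32, 33, 33, 34, 33, 32, 35, 35, 32, 33, 44, 68, 86, 91, 89, 79, 65, 66, 66, 66, 65, 62, 62, 62, 62, 65, 65, 64, 64, 64, 64, 64, 65, 63, 64, 62, 62, 62, 61, 60, 60, 60, 59, 61, 59, 60, 60, 57, 54, 48, 43, 44, 42, 40, 49, 61, 71]
232 [111, 113, 112, 11
[... 1375 characters left out ...]
, 110, 109, 106, 110, 103, 78, 59, 57, 63, 69, 71, 76, 77, 78, 85, 90, 93, 97, 101, 103, 105, 108, 106, 105, 103, 98, 91, 88, 84, 76, 77, 99, 107, 109, 106, 105, 105, 110]
col 285 [89, 73, 63, 61, 58, 61, 66, 62, 59, 60, 59, 61, 60, 60, 59, 63, 62, 62, 71, 87, 96, 99, 100, 102, 102, 100, 97, 95, 90, 86, 83, 75, 78, 99, 109, 110, 111, 109, 107, 106]
col 295 [69, 70, 68, 68, 62, 62, 65, 61, 61, 59, 59, 61, 62, 63, 62, 63, 65, 65, 65, 64, 65, 65, 63, 65, 65, 65, 65, 70, 85, 89, 86, 80, 79, 91, 106, 108, 110, 107, 106, 105]
col 305 [58, 58, 57, 55, 54, 54, 60, 56, 53, 52, 53, 55, 56, 58, 58, 59, 59, 60, 59, 60, 61, 62, 61, 61, 60, 62, 64, 67, 69, 82, 86, 81, 78, 93, 106, 111, 109, 108, 107, 107]
```

Emit:
drive_tool(
  deltas=[
    {"linear": [-13, -28, 0], "twist": -7, "claw": 1},
    {"linear": [-26, -56, 0], "twist": -14, "claw": 1},
    {"linear": [-39, -84, 0], "twist": -21, "claw": 1},
    {"linear": [-52, -112, 0], "twist": -28, "claw": 1},
    {"linear": [-65, -140, 0], "twist": -35, "claw": 1},
    {"linear": [-78, -168, 0], "twist": -42, "claw": 1},
    {"linear": [-91, -196, 0], "twist": -49, "claw": 1},
    {"linear": [-104, -224, 0], "twist": -56, "claw": 1},
    {"linear": [-117, -252, 0], "twist": -63, "claw": 1},
    {"linear": [-130, -280, 0], "twist": -70, "claw": 1},
    {"linear": [-143, -308, 0], "twist": -77, "claw": 1},
    {"linear": [-152, -336, 0], "twist": -84, "claw": 1},
  ],
)

```text
clock: 6.42
position: [0.4282, -0.3117, 0.2515]
ee_rot: [0.0, 0.73, 0.684, -0.0]
contact_force: [-0.1, 0.6, -0.2]
width: 0.0854
gripper_force: 0.0
```

Emit:
drive_tool(
  deltas=[
    {"linear": [0, 0, 0], "twist": -7, "claw": 1},
    {"linear": [0, 0, 0], "twist": -14, "claw": 1},
    {"linear": [0, 0, 0], "twist": -21, "claw": 1},
    {"linear": [0, 0, 0], "twist": -28, "claw": 1},
    {"linear": [0, 0, 0], "twist": -35, "claw": 1},
    {"linear": [0, 0, 0], "twist": -42, "claw": 1},
    {"linear": [0, 0, 0], "twist": -49, "claw": 1},
    {"linear": [0, 0, 0], "twist": -56, "claw": 1},
    {"linear": [0, 0, 0], "twist": -63, "claw": 1},
    {"linear": [0, 0, 0], "twist": -70, "claw": 1},
    {"linear": [0, 0, 0], "twist": -77, "claw": 1},
    {"linear": [0, 0, 0], "twist": -79, "claw": 1},
  ],
)

```text
clock: 7.42
position: [0.4295, -0.3105, 0.2514]
ee_rot: [0.0, 0.998, 0.064, 0.0]
contact_force: [-0.1, 0.4, -0.8]
width: 0.0855
gripper_force: 0.0
```

Emit:
drive_tool(
  deltas=[
    {"linear": [0, 0, 0], "twist": 0, "claw": 1},
    {"linear": [0, 0, 0], "twist": 0, "claw": 1},
  ],
)

```text
clock: 7.58
position: [0.4295, -0.3105, 0.2514]
ee_rot: [0.0, 0.998, 0.067, 0.0]
contact_force: [0.4, -0.1, -0.3]
width: 0.0852
gripper_force: 0.0
```

```bash
python3 - <<'E'
from h import *
m,im=shot('wrist','w3.png')
np.savez('w3.npz',**m)
c=cv2.convertScaleAbs(im[40:400,80:560],alpha=1.6,beta=15)
cv2.imwrite('pics/c3.png',cv2.resize(c,None,fx=1.66,fy=1.66,interpolation=cv2.INTER_CUBIC))
E
```

```text
(no output)
```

View pics/c3.png

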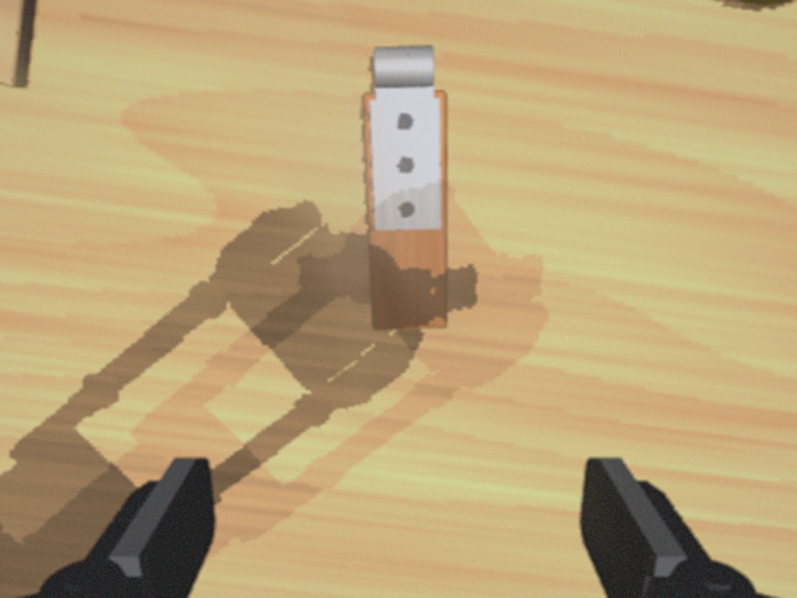

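The crop shows the stile with its knuckle towards +x. The knuckle silhouette spans u 373–434 and v 46–87, the strap edges run (373,95)→(375,230) and (439,90)→(441,229), and the wood's near end is at (373,328)–(446,326).

```bash
python3 - <<'E'
from h import *
m=dict(np.load('w3.npz'))
f=lambda u,v,z: onz(m,(80+u/1.66,40+v/1.66),z)*1000
P=lambda a:np.round(a,1).tolist()
l=[f(373,95,.032),f(375,230,.032)]; r=[f(439,90,.032),f(441,229,.032)]
for a in (l,r): d=a[0]-a[1]; print(P(a[0]),P(a[1]),'yaw',np.degrees(np.arctan2(d[1],d[0])))
e=[f(373,328,.028),f(446,326,.028)]; d=e[0]-e[1]; print('near end',P(e[0]),P(e[1]),'yaw',np.degrees(np.arctan2(-d[0],d[1])),np.linalg.norm(d))
print('knuckle',P(f(403.5,66.5,.030)),'tops z40',P(f(373,66,.04)),P(f(434,66,.04)))
print('far right wood',P(f(447,91,.028)))
# subpixel profiles
im=cv2.imread('pics/w3.png'); g=cv2.cvtColor(im,cv2.COLOR_BGR2GRAY)
print('colprof',[int(x) for x in g[60:105,323]])
for rr in (80,110,150): print(rr,[int(x) for x in im[rr,295:355,0]])
E
```

```text
[519.3, -286.3, 32.0] [450.8, -295.9, 32.0] yaw 7.950070353500379
[526.2, -319.4, 32.0] [456.2, -331.5, 32.0] yaw 9.80167940514781
near end [393.5, -301.7, 28.0] [400.4, -343.5, 28.0] yaw 9.37470213166814 42.33952032904376
knuckle [534.9, -299.9, 30.0] tops z40 [532.4, -285.0, 40.0] [536.4, -314.8, 40.0]
far right wood [526.4, -323.8, 28.0]
colprof [100, 102, 103, 104, 103, 105, 102, 89, 75, 76, 84, 88, 94, 96, 100, 108, 114, 118, 120, 121, 120, 119, 113, 108, 101, 94, 90, 84, 77, 73, 66, 62, 81, 111, 120, 121, 121, 120, 121, 121, 121, 121, 121, 122, 122]
80 [73, 71, 72, 71, 74, 73, 67, 57, 48, 57, 81, 111, 118, 121, 120, 120, 121, 121, 120, 121, 121, 122, 122, 121, 121, 122, 120, 122, 122, 123, 123, 124, 123, 123, 123, 124, 124, 123, 125, 124, 123, 123, 125, 124, 123, 115, 95, 75, 69, 68, 69, 69, 66, 67, 67, 68, 67, 66, 67, 67]
110 [77, 70, 60, 53, 53, 53, 54, 69, 99, 118, 121, 124, 121, 122, 123, 123, 122, 123, 122, 124, 123, 124, 124, 124, 115, 95, 75, 68, 67, 68, 68, 72, 89, 111, 125, 126, 124, 127, 125, 126, 126, 126, 125, 126, 126, 127, 126, 127, 125, 112, 84, 57, 47, 44, 55, 68, 71, 70, 72, 69]
150 [76, 77, 76, 72, 65, 58, 56, 56, 63, 87, 114, 117, 115, 115, 116, 115, 117, 119, 119, 121, 121, 121, 119, 121, 120, 120, 120, 121, 121, 120, 123, 122, 121, 122, 123, 123, 123, 123, 124, 123, 123, 120, 115, 114, 115, 114, 114, 114, 112, 103, 83, 54, 44, 43, 52, 67, 74, 74, 74, 75]
```

Emit:
drive_tool(
  deltas=[
    {"linear": [12, -0.5, -40], "twist": 1, "claw": 1},
    {"linear": [24, -0.9, -80], "twist": 1.3, "claw": 1},
    {"linear": [35.3, -0.9, -120], "twist": 1.3, "claw": 1},
    {"linear": [35.3, -0.9, -160], "twist": 1.3, "claw": 1},
    {"linear": [35.3, -0.9, -195], "twist": 1.3, "claw": 1},
    {"linear": [35.3, -0.9, -220], "twist": 1.3, "claw": 1},
    {"linear": [35.3, -0.9, -233], "twist": 1.3, "claw": 1},
    {"linear": [35.3, -0.9, -236], "twist": 1.3, "claw": 1},
    {"linear": [35.3, -0.9, -236], "twist": 1.3, "claw": 1},
  ],
)

```text
clock: 8.38
position: [0.4644, -0.3111, 0.0144]
ee_rot: [-0.001, 0.997, 0.078, -0.001]
contact_force: [0.2, -0.6, -0.4]
width: 0.0857
gripper_force: 0.0
```

Emit:
drive_tool(
  deltas=[
    {"linear": [0, 0, 0], "twist": 0, "claw": 0.7},
    {"linear": [0, 0, 0], "twist": 0, "claw": 0.55},
    {"linear": [0, 0, 0], "twist": 0, "claw": 0.4},
    {"linear": [0, 0, 0], "twist": 0, "claw": 0.3},
    {"linear": [0, 0, 0], "twist": 0, "claw": 0.3},
    {"linear": [0, 0, 0], "twist": 0, "claw": 0.3},
    {"linear": [0, 0, 0], "twist": 0, "claw": 0.3},
  ],
  squeeze=50,
)

```text
clock: 8.97
position: [0.4656, -0.3122, 0.0169]
ee_rot: [0.001, 0.997, 0.078, 0.001]
contact_force: [1.1, 1.1, 6.4]
width: 0.0429
gripper_force: 53.1
```

Emit:
drive_tool(
  deltas=[
    {"linear": [0, 0, 15], "twist": 0, "claw": 0.3},
    {"linear": [0, 0, 40], "twist": 0, "claw": 0.3},
    {"linear": [0, 0, 70], "twist": 0, "claw": 0.3},
    {"linear": [0, 10, 100], "twist": 0, "claw": 0.3},
    {"linear": [0, 35, 120], "twist": -2, "claw": 0.3},
    {"linear": [0, 65, 130], "twist": -4, "claw": 0.3},
    {"linear": [0, 95, 130], "twist": -7, "claw": 0.3},
    {"linear": [0, 125, 130], "twist": -10, "claw": 0.3},
    {"linear": [0, 155, 130], "twist": -13, "claw": 0.3},
    {"linear": [0, 185, 130], "twist": -15, "claw": 0.3},
    {"linear": [0, 215, 130], "twist": -17, "claw": 0.3},
    {"linear": [0, 245, 130], "twist": -18, "claw": 0.3},
  ],
)

```text
clock: 9.97
position: [0.4641, -0.0649, 0.1455]
ee_rot: [0.0, 0.997, -0.079, 0.0]
contact_force: [0.8, -0.1, -0.8]
width: 0.0427
gripper_force: 52.3
```

Emit:
drive_tool(
  deltas=[
    {"linear": [0, 25, 0], "twist": 0, "claw": 0.3},
    {"linear": [-1, 45, 0], "twist": 0, "claw": 0.3},
    {"linear": [-1, 57, -10], "twist": 0, "claw": 0.3},
    {"linear": [-1, 58.5, -25], "twist": 0, "claw": 0.3},
    {"linear": [-1, 58.5, -40], "twist": 0, "claw": 0.3},
    {"linear": [-1, 58.5, -50], "twist": 0, "claw": 0.3},
    {"linear": [-1, 58.5, -55], "twist": 0, "claw": 0.3},
    {"linear": [-1, 58.5, -55], "twist": 0, "claw": 0.3},
    {"linear": [-1, 58.5, -55], "twist": 0, "claw": 0.3},
  ],
)

```text
clock: 10.72
position: [0.4637, -0.008, 0.0905]
ee_rot: [0.0, 0.997, -0.079, -0.0]
contact_force: [0.4, 0.1, -0.7]
width: 0.0431
gripper_force: 52.2
```

```bash
python3 - <<'E'
from h import *
s=sensors.get_state(); print(s['position'],s['ee_rot'],s['contact_force'])
m,im=shot('wrist','w4.png')
np.savez('w4.npz',**m)
c=cv2.convertScaleAbs(im[60:360,120:520],alpha=1.6,beta=15)
cv2.imwrite('pics/c4.png',cv2.resize(c,None,fx=2,fy=2,interpolation=cv2.INTER_CUBIC))
E
```

```text
[ 0.4637234  -0.00796467  0.090485  ] [ 3.50721716e-05  9.96904254e-01 -7.86250916e-02 -3.67281365e-05] [ 0.43036241  0.11540549 -0.70007244]
```

View pics/c4.png

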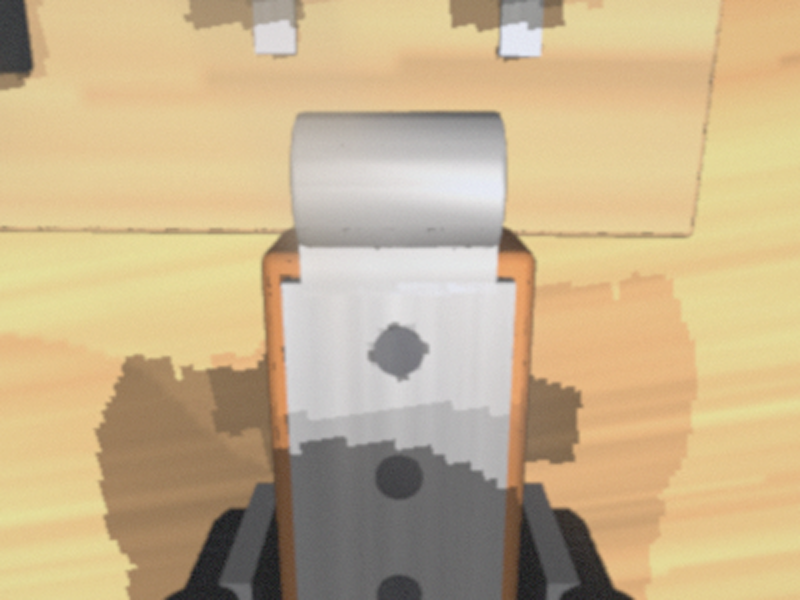

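The crop shows the stile square in the fingers with its knuckle silhouette at u 292–506, v 112–247. The jamb is still out of frame above, so I'm closing in by 20 mm.

Emit:
drive_tool(
  deltas=[
    {"linear": [5, -0.8, 0], "twist": 0, "claw": 0.3},
    {"linear": [10, -1.6, 0], "twist": 0, "claw": 0.3},
    {"linear": [15, -2.4, 0], "twist": 0, "claw": 0.3},
    {"linear": [19.7, -3.2, 0], "twist": 0, "claw": 0.3},
    {"linear": [19.7, -3.2, 0], "twist": 0, "claw": 0.3},
    {"linear": [19.7, -3.2, 0], "twist": 0, "claw": 0.3},
  ],
)

```text
clock: 11.27
position: [0.4839, -0.0112, 0.0904]
ee_rot: [0.0, 0.997, -0.079, 0.0]
contact_force: [-0.2, -0.0, -1.9]
width: 0.0431
gripper_force: 52.2
```

```bash
python3 - <<'E'
from h import *
s=sensors.get_state(); print(s['position'],s['ee_rot'],s['contact_force'])
m,im=shot('wrist','w5.png')
np.savez('w5.npz',**m)
c=cv2.convertScaleAbs(im[0:300,120:520],alpha=1.6,beta=15)
cv2.imwrite('pics/c5.png',cv2.resize(c,None,fx=2,fy=2,interpolation=cv2.INTER_CUBIC))
E
```

```text
[ 0.48387942 -0.01121969  0.09035483] [ 4.87821665e-05  9.96905088e-01 -7.86144975e-02  6.60133073e-05] [-0.15854672 -0.03624757 -1.88619518]
```

View pics/c5.png

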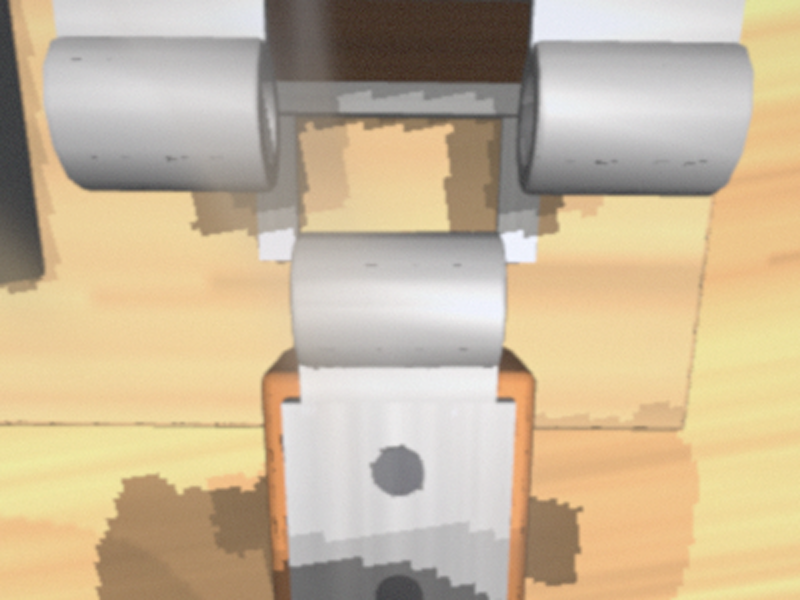

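The crop shows the stile knuckle (u 292–506, v 233–367) centred on the jamb gap. The jamb knuckles span v 37–190 on the left and 41–194 on the right, with outer ends at u 45 and 752. Lateral error is below 1 mm and yaw is off by about 0.5°.

```bash
cat > t.py <<'E'
from h import *
from scipy.optimize import fsolve
m=dict(np.load('w5.npz')); im=cv2.imread('pics/w5.png'); g=cv2.cvtColor(im,cv2.COLOR_BGR2GRAY)
for c in (180,220,440,460): print(c,[int(x) for x in g[12:28,c]],[int(x) for x in g[88:104,c]])
for c in (300,340): print(c,[int(x) for x in g[108:124,c]],[int(x) for x in g[176:192,c]])
a=np.radians(-9.2); ex=np.array([np.cos(a),np.sin(a),0]); ez=np.array([0,0,1.])
def pl(uv):
    c,d=ray(m,uv); c=np.array([c@ex,c[2]])*1000; d=np.array([d@ex,d[2]]); return c,d/np.linalg.norm(d)
def side(P,c,d): v=P-c; return d[0]*v[1]-d[1]*v[0]   # signed distance
def solve(u,lo,hi,r=10):
    A,B=pl((u,lo)),pl((u,hi))
    # hi row(image lower)= smaller x edge
    f=lambda P:[abs(side(P,*A))-r,abs(side(P,*B))-r]
    return fsolve(f,[550,100])
for n,u,lo,hi in [('jambL',200,18.5,95),('jambR',450,20.5,97),('stile',319,116.5,183.5)]:
    P=solve(u,lo,hi); print(n,P)
    for z in (100,102,104,106):
        A,B=pl((u,lo)),pl((u,hi))
        xs=[fsolve(lambda x:abs(side(np.array([x[0],z]),*Q))-10,[x0])[0] for Q,x0 in ((A,540.),(B,590.))]
        print(z,np.round(xs,2))
s=sensors.get_state();print(s['position']@ex*1000)
E
python3 t.py
```

```text
180 [125, 124, 123, 124, 124, 119, 101, 91, 92, 94, 95, 96, 100, 102, 103, 106] [65, 62, 59, 51, 48, 45, 45, 72, 109, 121, 123, 122, 124, 123, 123, 123]
220 [129, 129, 129, 129, 128, 124, 107, 96, 93, 93, 96, 96, 98, 101, 103, 103] [80, 78, 75, 72, 67, 61, 57, 59, 75, 80, 82, 79, 79, 80, 79, 80]
440 [135, 136, 137, 136, 135, 136, 136, 132, 116, 93, 86, 85, 90, 91, 94, 99] [74, 73, 69, 67, 65, 61, 56, 48, 43, 66, 111, 126, 126, 126, 126, 127]
460 [136, 135, 135, 133, 133, 133, 132, 132, 124, 97, 82, 84, 88, 88, 92, 94] [77, 74, 73, 68, 67, 63, 59, 53, 46, 57, 96, 119, 125, 126, 126, 126]
300 [122, 123, 123, 124, 124, 124, 123, 110, 86, 79, 85, 89, 95, 98, 98, 101] [98, 97, 94, 93, 92, 89, 90, 103, 126, 133, 135, 135, 136, 137, 137, 137]
340 [127, 127, 127, 128, 128, 128, 124, 98, 69, 61, 69, 78, 83, 88, 91, 91] [96, 94, 91, 90, 88, 85, 88, 107, 130, 137, 139, 139, 139, 139, 139, 139]
jambL [551.40322635 220.44423289]
100 [575.16 575.47]
102 [574.76 575.4 ]
104 [574.37 575.33]
106 [573.97 575.26]
jambR [551.40046416 220.46687517]
100 [574.9  575.16]
102 [574.51 575.1 ]
104 [574.12 575.04]
106 [573.73 574.97]
stile [549.55611124  99.7886675 ]
100 [549.56 549.59]
102 [549.59 549.96]
104 [549.62 550.32]
106 [549.65 550.68]
478.92565734331833
```

Emit:
drive_tool(
  deltas=[
    {"linear": [0, 0.4, -1.5], "twist": -0.4, "claw": 0.3},
    {"linear": [4, -0.2, -1.5], "twist": -0.4, "claw": 0.3},
    {"linear": [8, -0.8, -1.5], "twist": -0.4, "claw": 0.3},
    {"linear": [12, -1.4, -1.5], "twist": -0.4, "claw": 0.3},
    {"linear": [16, -2, -1.5], "twist": -0.4, "claw": 0.3},
    {"linear": [20, -2.6, -1.5], "twist": -0.4, "claw": 0.3},
    {"linear": [23, -3.1, -1.5], "twist": -0.4, "claw": 0.3},
    {"linear": [24.9, -3.4, -1.5], "twist": -0.4, "claw": 0.3},
    {"linear": [24.9, -3.4, -1.5], "twist": -0.4, "claw": 0.3},
    {"linear": [24.9, -3.4, -1.5], "twist": -0.4, "claw": 0.3},
    {"linear": [24.9, -3.4, -1.5], "twist": -0.4, "claw": 0.3},
  ],
)

```text
clock: 12.23
position: [0.508, -0.0144, 0.0887]
ee_rot: [0.0, 0.997, -0.082, -0.0]
contact_force: [-0.4, 0.5, -0.7]
width: 0.0431
gripper_force: 52.2
```

```bash
python3 - <<'E'
from h import *
s=sensors.get_state(); print(s['position'],s['ee_rot'],s['contact_force'],s['moment'])
m,im=shot('wrist','w6.png')
np.savez('w6.npz',**m)
c=cv2.convertScaleAbs(im[0:300,120:520],alpha=1.6,beta=15)
cv2.imwrite('pics/c6.png',cv2.resize(c,None,fx=2,fy=2,interpolation=cv2.INTER_CUBIC))
E
```

```text
[ 0.50802787 -0.0144397   0.08873225] [ 1.55549084e-05  9.96629056e-01 -8.20393223e-02 -2.71923008e-04] [-0.36108145  0.46119894 -0.70844452] [-0.05062094 -0.01226681  0.00877551]
```

View pics/c6.png

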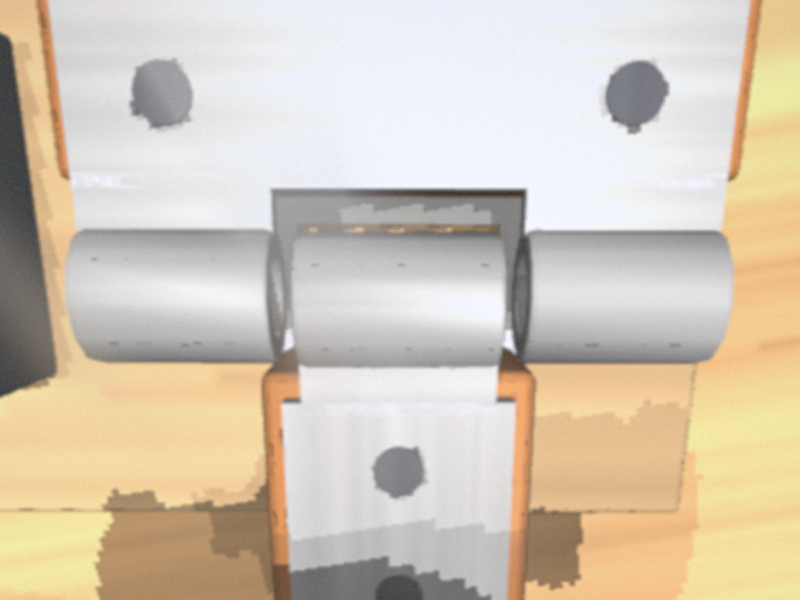

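The view shows the stile knuckle seated between the jamb knuckles. Stile edges are at v 234/366 and jamb edges at v 230/361, about 0.6 mm short in x. Lateral centres are u 399 and 399.5, and contact force is near zero.

Emit:
drive_tool(
  deltas=[
    {"linear": [0.6, -0.1, 0.2], "twist": 0, "claw": 0.3},
    {"linear": [0.6, -0.1, 0.2], "twist": 0, "claw": 0.3},
    {"linear": [0.6, -0.1, 0.2], "twist": 0, "claw": 0.3},
    {"linear": [0.6, -0.1, 0.2], "twist": 0, "claw": 0.3},
    {"linear": [0.6, -0.1, 0.2], "twist": 0, "claw": 0.3},
    {"linear": [0.6, -0.1, 0.2], "twist": 0, "claw": 0.3},
  ],
)

```text
clock: 12.78
position: [0.5089, -0.0146, 0.089]
ee_rot: [0.0, 0.997, -0.082, -0.0]
contact_force: [-0.4, -0.6, -1.0]
width: 0.0429
gripper_force: 52.2
```

```bash
python3 - <<'E'
from rig import sensors, manip
s=sensors.get_state(); print(s['position'],s['contact_force'],s['gripper_force'])
print(manip.sign_off())
E
```

```text
[ 0.50886992 -0.01459099  0.08904504] [-0.35771901 -0.62318864 -1.03079656] 52.20370531082153
the job is handed in; nothing more can be done
None
```

The job is handed in, with no verdict returned: the dial measured about 1.40 rad, and the stile is held steady in the gripper with its knuckle between the jamb knuckles, within about 1 mm by camera (height to about 1.5 mm) and with near-zero contact force.

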